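# Sweep the caps into the counting tray's trough and shut it

## Robot

A 6-joint arm with a two-finger parallel gripper is mounted at the origin on a cart in front of the work surface, level with it; the furniture and walls round the work are solid. World frame = base frame: x ahead of the robot, y to its left, z up, the work surface at z = 0. Lengths are in mm, angles in rad, forces in N, time in s.
With the tool pointing down it reaches from about 350 to 975 mm from the base axis. Payload 7.1 kg.
Tool frame: the origin (TCP) lies at the very end of the fingers, on their centre line; the grasp point (between the pads) lies 19 mm behind it; z points along the fingers, x is the direction in which the jaws open and shut, and the axes are right-handed (so a half turn about z gives the same grasp; the last joint's range is limited). The gripper opens to 88 mm and grips with 3 to 60 N. Pads are 20 mm wide; open, the fingers measure 115 mm over their backs; the gripper's body (75 mm by 178 mm) begins 61 mm behind the grasp point.
Start: joints at [-1.208, 0.423, 1.63, -0, 1.089, -0.019], TCP at [232.886, -579.973, 222.675] pointing down, gripper open.
Joint ranges: [-3, 3], [-0.9, 2.11], [0.09, 2.58], [-1.31, 4.45], [0.11, 2.69], [-2.54, 2.54]. Speed limits (rad/s): [2.39, 2.39, 3.01, 3.14, 3.14, 3.14].

## Interface

Orientations are given as a rotation vector (axis times angle).
In Python, from workcell import * gives the robot as it stands.
- The arm moves only by the tool arm_command, never from a script. Its argument "increments" is a list of rows, each a list of 2 entries, a list of its own where there are three numbers: the shift along the tool's x, y, z in cm, then the turn about the tool's z in degrees. In form: [[[dx, dy, dz], turn], ...]. A call has 1 to 20 rows; each row shifts and turns the pose as measured when the row begins, along the tool's axes as they then stand; what a row does not reach is not made up. A row lasts 1/10 s, in which the tool goes at most 50 mm and 8.59 degrees, less where a joint would pass 70% of its speed; a pose out of reach is approached as far as the arm can. A call is refused whole if a number of a shift passes 5 or a number of a turn 8.59, either way. A call with a gripper value outside its range is refused whole. "gripper" is the opening, from 0 (shut) to 1 (fully open), set as the call begins (left out, the last holds). The fingers move at their own pace and stop on an object; the grip force is fixed at half the most. Time passes only in rows, so rows that do not move let the fingers close. It gives the time, the measured TCP pose, the force and the opening at its end, in the units of the state.
- get_obs(): the state, without advancing time (a new reading comes with each control period).
- get_image(name): name is "side" or "top" or "wrist"; returns the picture (420x560x3 uint8, red, green, blue); there is no depth.
- camera_params(name): a dict with "K" (3x3 intrinsics, pixels), "rvec" (rotation vector, rad) and "tvec" (3), from world to camera coordinates, as OpenCV has them; the wrist camera has in their place "T_tool_cam" (4x4, takes a point from camera to tool coordinates, whose origin is the TCP and whose axes are the tool frame's). Camera axes: x right, y down, z forward; pixel columns grow to the right and rows downward; lengths in mm; the calibration is good to about 2 mm. A picture is of the moment at which its call begins: read the wrist's pose just before it. camera_params takes no time and is no camera call.
- close_job(): hands the job in, once; it reports no verdict.
The state is a dict: "t": time; "qpos": joint angles; "qvel": joint speeds; "joint_torque": joint torques, N m; "ee_pos": TCP position; "orientation": TCP orientation; "ft_force": force on the tool from outside, world axes, zero at the start; "moment": the same for the moment, N m; "width": finger opening in mm.
Only numpy, scipy, OpenCV 4.12 (cv2) and the standard library are available. Lean on these libraries where they do the work, as an engineer would, in place of code of your own. Each camera call takes 0.05 s, during which the arm holds its last target.

## Task

On the steel counting tray, sweep the three flat screw caps with the fingertips across the deck and over its far edge into the trough, without picking them up and leaving the two rubber stoppers standing where they are on the deck. Then push the trough's hinged lid over with the fingers until it is fully shut, and leave the things round the tray alone.

Things in the scene. Friction and masses are not known exactly. Their poses are not given: they have to be found in the camera images.
- counting_tray: stainless steel counting tray, 200 mm deep (x) by 256 mm wide (y), fixed to the bench; origin at the centre of its underside, on the bench; x points level across the tray to the trough, y to its left. Flat deck from x = -96 to +24 mm, 34 mm above the bench; rims 4 mm thick, 11 mm higher than the deck, at its near end and both sides (inner faces x = -96, y = +-124 mm)
- deck_edge (a point): middle of the deck's far edge (tray x = +24 mm), at deck height, 34 mm above the bench; axes as the tray. Here the deck has no rim: a steep chute runs down into the trough. The pieces stand in five lanes about 46 mm apart along y, any piece in any lane, centres 24 to 72 mm before this edge; each has a straight free way along x over it
- trough (a point): centre of the trough's flat floor (50 mm by 248 mm, tray x = 46 to 96 mm), 6 mm above the bench; axes as the tray. The trough's far wall and ends are 35 mm high
- lid_edge (a point): middle of the free edge of the white trough lid (moves with the lid). The lid is a plate 3 mm thick, 252 mm wide along the tray's y, 78 mm from hinge to free edge. The hinge line runs along the tray's y at tray x = +102 mm, 36 mm above the bench, at the far side of the trough
- tray_lid (a joint): angle of the trough lid, rad: 0 = shut, level over the trough, its top 39 mm above the bench (a low bead runs along its free edge); 1.6 to 1.8 at the start: upright or leaning slightly away from the deck (stop at 1.85). It shuts by turning towards the deck. The hinge is stiff: the lid stays where it is left, and about 1 N at the free edge moves it
- cap_1_mid (a point): flat blue round screw cap, 34 mm across, 12 mm high, lying flat on the deck of the tray at the start; this point is its centre, half-way up (6 mm above its underside). It slides easily (about 14 g).
- cap_2_mid (a point): flat blue round screw cap, 34 mm across, 12 mm high, lying flat on the deck of the tray at the start; this point is its centre, half-way up (6 mm above its underside). It slides easily (about 14 g).
- cap_3_mid (a point): flat blue round screw cap, 34 mm across, 12 mm high, lying flat on the deck of the tray at the start; this point is its centre, half-way up (6 mm above its underside). It slides easily (about 14 g).
- stopper_1_mid (a point): cream rubber stopper, 25 mm across and 24 mm high, standing on its narrow foot on the deck of the tray; this point is its centre, 12 mm above its underside. To be left standing where it is.
- stopper_2_mid (a point): cream rubber stopper, 25 mm across and 24 mm high, standing on its narrow foot on the deck of the tray; this point is its centre, 12 mm above its underside. To be left standing where it is.
- bench_timer: white bench timer, 58 x 68 x 16 mm, lying to the left of the tray; origin at the centre of its underside; bystander
- tape_roll: roll of label tape, 55 mm across, 18 mm high, to the left of the tray; origin at the centre of its underside; bystander
- side_beaker: part-filled glass beaker, 58 mm across, 70 mm high, to the right of the tray; origin at the centre of its underside; bystander
There are look-alikes about, which are no part of the job. Leave any pink, red or white look-alike of the part that bears cap_1_mid alone.

How it is judged (in metres and radians):
On the way, in this order (a step that is already met when the one before it is completed fails the run):
1. all three caps lie down in the trough (x of cap_1_mid in the frame of counting_tray between 0.026 and 0.096 m and y of cap_1_mid in the frame of counting_tray between -0.124 and 0.124 m and height (world z) of each of cap_1_mid, cap_2_mid, cap_3_mid below 0.03 m and x of cap_2_mid in the frame of counting_tray between 0.026 and 0.096 m and y of cap_2_mid in the frame of counting_tray between -0.124 and 0.124 m and x of cap_3_mid in the frame of counting_tray between 0.026 and 0.096 m and y of cap_3_mid in the frame of counting_tray between -0.124 and 0.124 m), for 0.2 s.
2. the trough lid is shut (value of joint tray_lid below 0.06 rad), for 0.2 s.
At the end, for the whole second after the job is handed in: All three caps are at rest in the trough with their centres below the level of the deck (lower than 30 mm above the bench), the lid is shut (under 0.06 rad), both stoppers stand upright within 20 mm of where they stood, and timer, tape and beaker are within 30 mm of their places (all of step 1 and value of joint tray_lid below 0.06 rad and linear speed of each of cap_1, cap_2, cap_3 below 0.03 m/s and distance of each of stopper_1_mid, stopper_2_mid from where it was at the start of the episode below 0.02 m and angle between each of stopper_1_mid, stopper_2_mid's own z axis and vertical below 0.3 rad and distance of each of bench_timer, tape_roll, side_beaker from where it was at the start of the episode below 0.03 m); the robot touches nothing.
It fails at once if a cap is lifted (its centre more than 65 mm above the bench, 25 mm above where it lay) (height (world z) of any of cap_1_mid, cap_2_mid, cap_3_mid above 0.065 m).
It fails at once if a stopper is knocked over, lifted or moved by more than 20 mm (distance of any of stopper_1_mid, stopper_2_mid from where it was at the start of the episode above 0.02 m or angle between any of stopper_1_mid, stopper_2_mid's own z axis and vertical above 0.5 rad).
It fails at once if timer, tape or beaker moved by more than 30 mm (distance of any of bench_timer, tape_roll, side_beaker from where it was at the start of the episode above 0.03 m).
It also fails if it takes over 51 s, if anything falls off the work surface, if the arm or the gripper's body presses on something with over 40 N, if the wrist force passes 120 N, or if a joint passes its speed limit or range.

## Working session

There is one attempt and no reset: what is moved stays moved. The work goes in short steps, Python scripts to look and compute and a tool call to move; the robot and the scene stay as the last step left them, time stands still between calls to the robot, and variables do not carry over. Pictures are saved under pics/ and viewed, and the job is handed in when it is done.

Besides the shell and the picture viewer there is one more tool, called as name([rows], argument=value, ...), one row to a line, values as JSON. arm_command: Moves the arm, as the interface text tells. Its arguments: {"type":"object","properties":{"increments":{"type":"array","items":{"type":"array"}},"gripper":{"type":"number"}},"required":["increments"]}

```bash
mkdir -p pics; python3 - <<'E'
from workcell import *
import cv2
o=get_obs();print(o)
for n in("side","top"):
    im=get_image(n);cv2.imwrite(f"pics/{n}0.png",im[:,:,::-1]);print(n,camera_params(n))
print(camera_params("wrist"))
E
```

```text
{'t': 0.0, 'qpos': array([-1.20796448e+00,  4.23819014e-01,  1.63067658e+00, -9.71277896e-06,
        1.08858703e+00, -1.89743696e-02]), 'qvel': array([ 0.00041006,  0.00111587,  0.00056696,  0.00106187, -0.00020283,
       -0.00021635]), 'joint_torque': array([-7.75493681e-04, -5.44634986e+01, -2.73674244e+01,  6.42200466e-02,
        2.29232985e-02, -1.28455476e-04]), 'ee_pos': array([ 232.71585919, -579.47102756,  221.92059226]), 'orientation': array([-2.60189275e+00,  1.75909355e+00,  1.92093689e-03]), 'ft_force': array([ 0.30640952,  0.35117981, -0.14898547]), 'moment': array([-0.01130309, -0.02205583,  0.00232796]), 'width': 87.75992076878183}
side {'K': array([[454.1819539 ,   0.        , 275.57026375],
       [  0.        , 454.1819539 , 211.0904713 ],
       [  0.        ,   0.        ,   1.        ]]), 'rvec': array([ 0.95315288, -2.6109065 ,  0.85739716]), 'tvec': array([ 390.72939835,  273.76859967, 1247.77883662])}
top {'K': array([[379.01279375,   0.        , 277.63038553],
       [  0.        , 379.01279375, 208.6220828 ],
       [  0.        ,   0.        ,   1.        ]]), 'rvec': array([ 2.14374061, -2.19749869,  0.17764014]), 'tvec': array([ 13.96418969, 521.8427577 , 911.20667511])}
{'K': array([[321.34933358,   0.        , 278.22936827],
       [  0.        , 321.34933358, 207.31297564],
       [  0.        ,   0.        ,   1.        ]]), 'T_tool_cam': array([[ 9.99999658e-01, -1.65524774e-04,  8.10397254e-04,
         6.60641938e-01],
       [-8.18958023e-05,  9.55142808e-01,  2.96145589e-01,
        -8.15827930e+01],
       [-8.23064540e-04, -2.96145554e-01,  9.55142468e-01,
        -1.62702077e+02],
       [ 0.00000000e+00,  0.00000000e+00,  0.00000000e+00,
         1.00000000e+00]])}
```

View pics/side0.png

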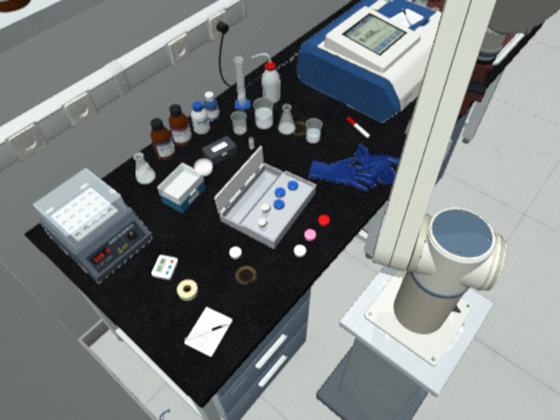

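View pics/top0.png

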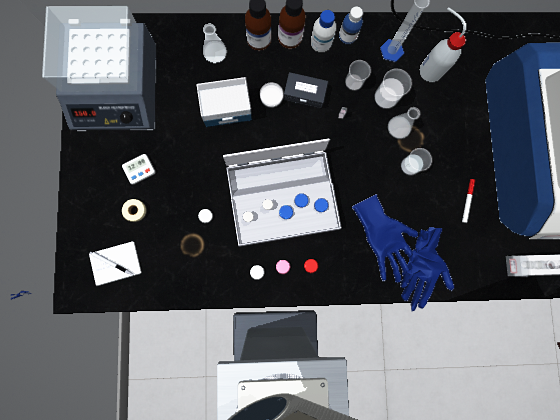

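The top view shows three blue caps at about (286,212), (302,200) and (321,205), and the stoppers at (249,217) and (267,205). The look-alikes are white (257,272), pink (283,267), red (311,266) and white (205,215), all off the tray. Next I'll enlarge and measure.

```bash
cat > h.py <<'E'
import numpy as np, cv2
from workcell import camera_params
def ray(n,uv):
    p=camera_params(n);R,_=cv2.Rodrigues(p["rvec"]);c=-R.T@p["tvec"]
    d=R.T@np.linalg.inv(p["K"])@np.array([uv[0],uv[1],1.]);return c,d/np.linalg.norm(d)
def onz(n,uv,z):
    c,d=ray(n,uv);return c+d*(z-c[2])/d[2]
def tri(a,b):
    (c1,d1),(c2,d2)=ray("top",a),ray("side",b)
    A=np.stack([d1,-d2],1);s=np.linalg.lstsq(A,c2-c1,rcond=None)[0]
    p,q=c1+s[0]*d1,c2+s[1]*d2
    return (p+q)/2,np.linalg.norm(p-q)
E
python3 - <<'E'
from h import *
t=cv2.imread("pics/top0.png");s=cv2.imread("pics/side0.png")
cv2.imwrite("pics/topc.png",cv2.resize(t[130:255,210:350],None,fx=5.6,fy=4.8*1.16,interpolation=cv2.INTER_CUBIC)[:600])
cv2.imwrite("pics/sidec.png",cv2.resize(s[140:250,205:330],None,fx=5.4,fy=5.4,interpolation=cv2.INTER_CUBIC))
for n,im in(("top",t),("side",s)):
    h=cv2.cvtColor(im,cv2.COLOR_BGR2HSV)
    m=cv2.inRange(h,(100,120,80),(125,255,255))
    k,l,st,ce=cv2.connectedComponentsWithStats(m)
    for i in range(1,k):
        if 30<st[i,4]<600: print(n,st[i],ce[i].round(1), onz(n,ce[i],46).round(1))
E
```

```text
top [319  10  16  17 180] [326.3  17.1] [1028. -141.   46.]
top [343  14  20  18 183] [350.8  23.9] [1008.4 -205.3   46. ]
top [380  39  24  23 251] [390.5  51.5] [ 929.7 -306.4   46. ]
top [295 194  13  13 144] [301. 200.] [540.5 -57.   46. ]
top [314 198  14  14 147] [320.8 204.8] [ 527.4 -105.6   46. ]
top [279 205  14  14 152] [285.7 211.8] [512.2 -18.1  46. ]
side [378   0  57  30 578] [405.7  10.4] [  783.3 -1234.7    46. ]
side [204  99  13  10  89] [210.2 104.3] [1012.9 -208.6   46. ]
side [234  99  17  12 117] [242.2 105. ] [ 917.  -282.1   46. ]
side [192 101  11  10  83] [197.  105.8] [1045.3 -171.5   46. ]
side [288 181  10   9  71] [292.4 184.9] [526.  -99.5  46. ]
side [275 188  10   9  72] [279.5 191.8] [539.3 -50.9  46. ]
side [161 196  22  17 109] [171.9 204.1] [767.4 202.7  46. ]
side [274 200  10   9  73] [278.5 203.8] [510.8 -12.   46. ]
```

View pics/topc.png

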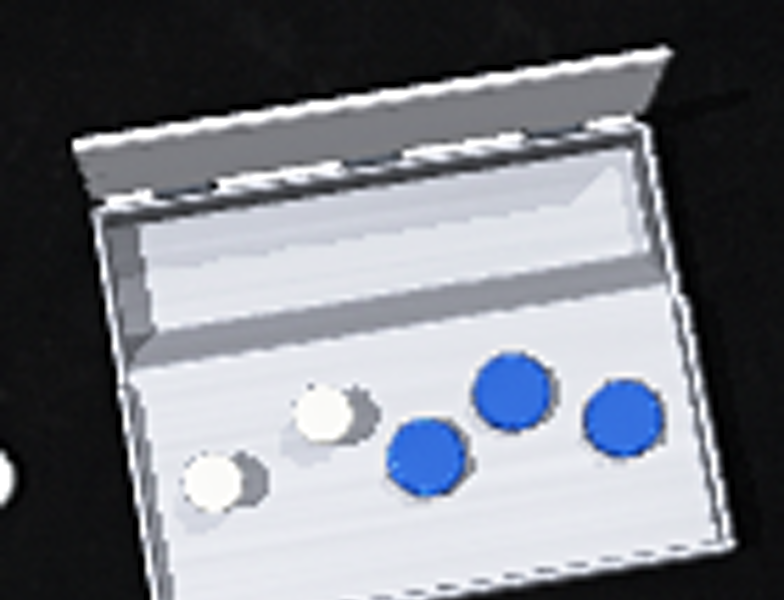

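View pics/sidec.png

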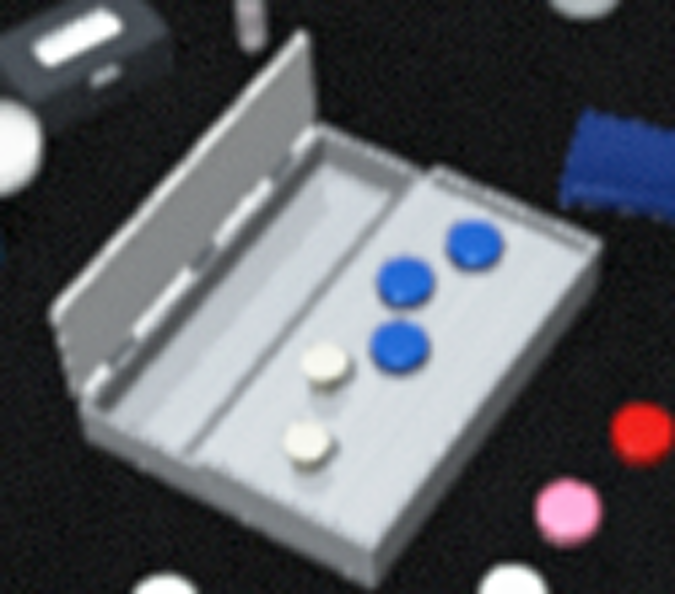

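```bash
python3 - <<'E'
from h import *
T=lambda x,y:(210+(x+.5)/5.6-.5,130+(y+.5)/5.568-.5)
S=lambda x,y:(205+(x+.5)/5.4-.5,140+(y+.5)/5.4-.5)
# deck edge ends at z=34
L=onz("top",T(133,367),34);R=onz("top",T(672,288),34);print("edge top",L,R,np.linalg.norm(L-R))
Ls=onz("side",S(190,452),34);Rs=onz("side",S(415,188),34);print("edge side",Ls,Rs)
# outer near right corner on rim top
for nm,a,b in (("near right corner",(735,545),(601,243)),("lid free L",(73,142),(52,312)),("lid free R",(671,48),(302,32)),("step R",(683,296),(435,170))):
    print(nm,tri(T(*a),S(*b)))
for nm,a,b in (("c_right",(320.8,204.8),(292.4,184.4)),("c_mid",(301,200),(279.5,191.3)),("c_left",(285.7,211.8),(278.5,203.3)),
  ("stop near",T(213,484),S(307,440)),("stop far",T(324,413),S(326,360))):
    p,e=tri(a,b);print(nm,p.round(1),round(e,1))
d=(L-R);yaw=np.arctan2(-d[0],d[1]);print("yaw",np.degrees(yaw))
d=(Ls-Rs);yaw2=np.arctan2(-d[0],d[1]);print("yaw side",np.degrees(yaw2))
E
```

```text
edge top [557.43464641 110.61289201  34.        ] [ 588.54666844 -132.13044004   34.        ] 244.7289994481799
edge side [559.33109129 114.33716105  34.        ] [ 588.70838632 -119.41362198   34.        ]
near right corner (array([ 471.07000259, -153.64953599,   39.44678738]), np.float64(0.9302597483400508))
lid free L (array([641.17212476, 128.66913473, 109.46145031]), np.float64(1.7388315965083607))
lid free R (array([ 678.09028543, -122.23738588,  108.97626769]), np.float64(2.5560380054431455))
step R (array([ 584.49528065, -135.26017819,   39.76556965]), np.float64(2.149260778329264))
c_right [ 529.3 -105.7   40.1] 2.3
c_mid [542.5 -56.6  40.6] 2.6
c_left [513.8 -17.7  40.1] 2.5
stop near [502.4  75.6  54.8] 1.9
stop far [532.2  26.5  54.2] 0.7
yaw 7.303688614266648
yaw side 7.163253394869106
```

Tray yaw comes out at about +7.3 to 8 deg. I'll turn the tool so its x lies along the tray's -y, move over the deck, and take a wrist view to refine.

arm_command([
  [[0, 0, 0], 7],
  [[0, 0, 0], 7],
  [[-1.5, -1, 0], 0],
  [[-3.5, -2.3, 0], 0],
  [[-3.5, -2.3, 0], 0],
  [[-3.5, -2.3, 0], 0],
  [[-3.5, -2.3, 0], 0],
  [[-3.5, -2.3, 0], 0],
  [[-3.5, -2.3, 0], 0],
  [[-3.5, -2.3, 0], 0],
  [[-3.5, -2.3, 0], 0],
  [[-3.5, -2.3, 0], 0],
  [[-3.5, -2.3, 0], 0],
  [[-3.5, -2.3, 0], 0],
  [[-3.5, -2.3, 0], 0],
  [[-3.5, -2.3, 0], 0],
  [[-3.5, -2.3, 0], 0],
  [[-3, -2, 0], 0],
  [[0, 0, 0], 0],
  [[0, 0, 0], 0],
], gripper=0.16)

```text
t: 2.1
ee_pos: [498.2, 44.8, 220.3]
orientation: [-2.421, 1.995, 0.017]
ft_force: [0.3, -0.6, 0.1]
width: 14.4
```

```bash
cat >> h.py <<'E'
def wray(o,uv):
    p=camera_params("wrist");R,_=cv2.Rodrigues(np.array(o["orientation"]));T=p["T_tool_cam"]
    c=R@T[:3,3]+o["ee_pos"];d=R@T[:3,:3]@np.linalg.inv(p["K"])@np.array([uv[0],uv[1],1.]);return c,d
def wonz(o,uv,z):
    c,d=wray(o,uv);return c+d*(z-c[2])/d[2]
E
python3 - <<'E'
from workcell import *
from h import *
import pickle
o=get_obs();im=get_image("wrist")[:,:,::-1];cv2.imwrite("pics/w1.png",im);pickle.dump(o,open("o1.pkl","wb"))
cv2.imwrite("pics/w1b.png",cv2.resize(im,None,fx=1.42,fy=1.42))
print(o["ee_pos"],o["orientation"],o["t"])
h=cv2.cvtColor(im,cv2.COLOR_BGR2HSV);m=cv2.inRange(h,(100,120,80),(125,255,255))
k,l,st,ce=cv2.connectedComponentsWithStats(m)
for i in range(1,k):
    if st[i,4]>200: print(st[i],ce[i].round(1),wonz(o,ce[i],46).round(1))
E
```

```text
[498.15572332  44.77718215 220.26886306] [-2.42145493  1.9948536   0.01679903] 2.1
[366 149  33  31 817] [382.1 163.8] [543.3 -56.5  46. ]
[325 168  31  31 747] [339.7 182.6] [515.1 -18.   46. ]
[406 169  34  31 805] [422.3 184.2] [ 530.4 -104.9   46. ]
[ 477  178   83  148 8589] [514.9 248.6] [ 479.1 -231.6   46. ]
```

View pics/w1b.png

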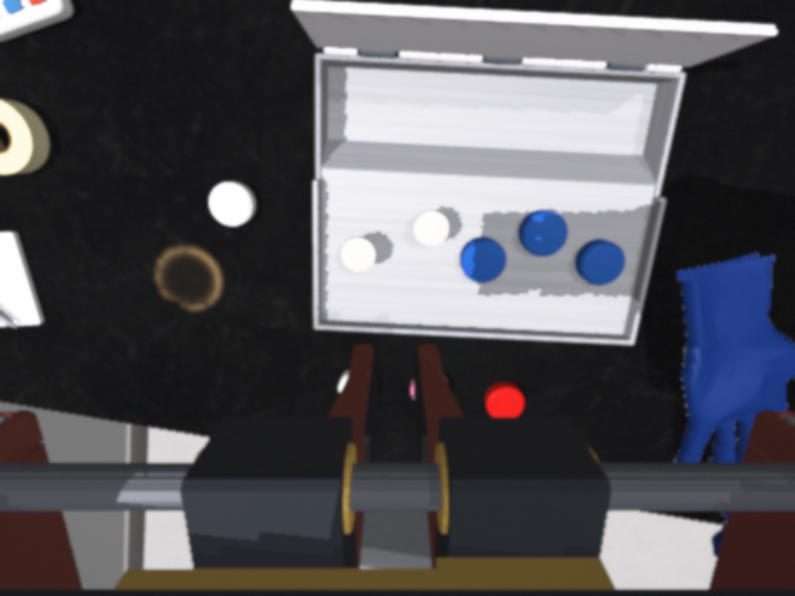

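Caps agree between wrist and top/side views within about 3 mm. Now the tray frame from the wrist view.

```bash
python3 - <<'E'
from h import *
import pickle
o=pickle.load(open("o1.pkl","rb"))
W=lambda x,y,z:wonz(o,((x+.5)/1.42-.5,(y+.5)/1.42-.5),z)
P={}
for nm,x,y,z in (("edgeL",325,172,34),("edgeR",656,185,34),("nearL",315,328,45),("nearR",634,344,45),("farL",318,55,41),("farR",684,72,41)):
    P[nm]=W(x,y,z);print(nm,P[nm].round(1))
for a in("edge","near","far"):
    d=P[a+"L"]-P[a+"R"];print(a,np.degrees(np.arctan2(-d[0],d[1])),np.linalg.norm(d))
yaw=np.radians(7.6);ex=np.array([np.cos(yaw),np.sin(yaw)]);ey=np.array([-ex[1],ex[0]])
E0=(P["edgeL"]+P["edgeR"])[:2]/2;N=(P["nearL"]+P["nearR"])[:2]/2;F=(P["farL"]+P["farR"])[:2]/2
print("edge,near,far mid along ex,ey",[ (round(q@ex,1),round(q@ey,1)) for q in(E0,N,F)])
for nm,p in (("cR",(530,-105)),("cM",(543,-56.5)),("cL",(514,-18)),("s near",W(357,254,58)[:2]),("s far",W(431,228,58)[:2])):
    p=np.array(p);print(nm,p.round(1),"rel edge",((p-E0)@ex).round(1),((p-E0)@ey).round(1),"abs",(p@ex).round(1),(p@ey).round(1))
R,_=cv2.Rodrigues(np.array(o["orientation"]));print(np.degrees(np.arctan2(R[1,0],R[0,0])),R.round(3), o["ee_pos"][:2]@ex,o["ee_pos"][:2]@ey)
E
```

```text
edgeL [554.5 109.9  34. ]
edgeR [ 592.4 -132.5   34. ]
nearL [435.   98.5  45. ]
nearR [ 471.2 -153.6   45. ]
farL [629.7 124.6  41. ]
farR [ 666.5 -120.4   41. ]
edge 8.88786158091888 245.2601496523388
near 8.183607525919797 254.75478915931498
far 8.539473381171673 247.77414580422342
edge,near,far mid along ex,ey [(np.float64(566.9), np.float64(-87.0)), (np.float64(445.5), np.float64(-87.2)), (np.float64(642.6), np.float64(-83.6))]
cR [ 530 -105] rel edge -55.4 -87.1 abs 511.5 -174.2
cM [543.  -56.5] rel edge -36.1 -40.8 abs 530.8 -127.8
cL [514 -18] rel edge -59.8 1.2 abs 507.1 -85.8
s near [503.7  75.1] rel edge -57.7 94.8 abs 509.2 7.8
s far [532.5  26.4] rel edge -35.6 42.8 abs 531.3 -44.2
-78.96617385721956 [[ 0.191 -0.982 -0.006]
 [-0.981 -0.191  0.01 ]
 [-0.011  0.004 -1.   ]] 499.70176289929265 -21.50043896131216
```

```bash
cat >> h.py <<'E'
yaw=np.radians(8.2);ex=np.array([np.cos(yaw),np.sin(yaw)]);ey=np.array([-ex[1],ex[0]]);E0=np.array([573.,-11.])
def rel(p): p=np.array(p[:2])-E0; return np.array([p@ex,p@ey]).round(1)
def st(tx=None,ty=None,z=None):
    from workcell import get_obs
    o=get_obs();R,_=cv2.Rodrigues(np.array(o["orientation"]))
    print("t",round(o["t"],2),"rel",rel(o["ee_pos"]),"z",round(o["ee_pos"][2],1),"yawerr(turn needed)",round(np.degrees(np.arctan2(R[1,0],R[0,0]))+90-8.2,2),"F",np.round(o["ft_force"],1),"w",round(o["width"],1))
    if tx is not None:
        g=np.append(E0+tx*ex+ty*ey,z)-o["ee_pos"]; print("tool shift cm",(R.T@g/10).round(2))
E
python3 - <<'E'
from h import *
for n,p in (("cR",(530,-105)),("cM",(543,-56.5)),("cL",(514,-18)),("sn",(503.5,75.3)),("sf",(532.4,26.4))): print(n,rel(p))
st(-95,1.8,110)
E
```

```text
cR [-56.  -86.9]
cM [-36.2 -40.8]
cL [-59.4   1.5]
sn [-56.5  95.3]
sf [-34.9  42.8]
t 2.15 rel [-66.1  65.5] z 220.3 yawerr(turn needed) 2.76 F [ 0.2 -0.7  0.4] w 14.1
tool shift cm [ 6.35  3.15 10.98]
```

arm_command([
  [[0, 0, 0], 3],
  [[1.6, 0.7, 1], 0],
  [[1.6, 0.7, 2], 0],
  [[1.6, 0.7, 3], 0],
  [[1.6, 0.7, 3], 0],
  [[0, 0, 2], 0],
  [[0, 0, 0], 0],
])

```text
t: 2.85
ee_pos: [473.0, -30.1, 107.9]
orientation: [-2.364, 2.061, 0.015]
ft_force: [-0.2, 0.0, -0.3]
width: 14.4
```

```bash
python3 -c "
from h import *
st(-95,1.5,38)"
```

```text
t 2.85 rel [-101.7   -4.6] z 107.9 yawerr(turn needed) -0.37 F [-0.2  0.  -0.3] w 14.4
tool shift cm [-0.55 -0.69  6.99]
```

arm_command([
  [[-0.5, -0.6, 1.5], 0],
  [[0, 0, 2], 0],
  [[0, 0, 1.5], 0],
  [[0, 0, 1], 0],
  [[0, 0, 0.5], 0],
  [[0, 0, 0.2], 0],
  [[0, 0, 0], 0],
])

```text
t: 3.55
ee_pos: [479.3, -27.0, 44.3]
orientation: [-2.36, 2.062, 0.008]
ft_force: [-0.3, 0.2, -0.3]
width: 14.1
```

```bash
python3 -c "
from h import *
st(-95,1.5,38)
from workcell import *
cv2.imwrite('pics/w2.png',get_image('wrist')[:,:,::-1])"
```

```text
t 3.55 rel [-95.   -2.5] z 44.3 yawerr(turn needed) -0.49 F [-0.3  0.2 -0.3] w 14.1
tool shift cm [-0.39  0.    0.63]
```

View pics/w2.png

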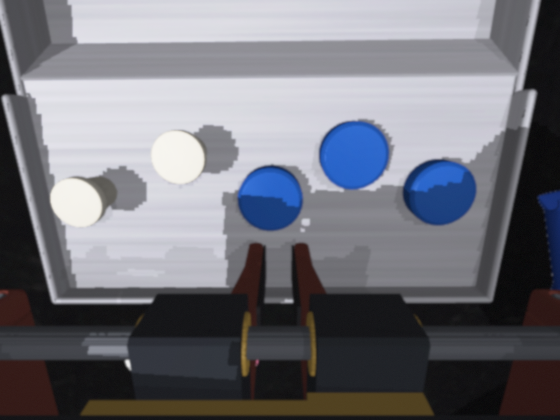

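arm_command([
  [[-0.4, 0, 0.4], 0],
  [[0, 0, 0.3], 0],
  [[0, 0, 0], 0],
  [[0, -0.5, 0], 0],
  [[0, -1, 0], 0],
  [[0, -1, 0], 0],
  [[0, -1, 0], 0],
  [[0, -1, 0], 0],
  [[0, 0, 0], 0],
])

```text
t: 4.5
ee_pos: [530.0, -15.9, 38.8]
orientation: [-2.358, 2.059, 0.002]
ft_force: [0.5, 0.0, 0.2]
width: 14.2
```

```bash
python3 -c "
from h import *
st(0,1.5,38)
from workcell import *
cv2.imwrite('pics/w3.png',get_image('wrist')[:,:,::-1])"
```

```text
t 4.5 rel [-43.3   1.3] z 38.8 yawerr(turn needed) -0.45 F [0.5 0.  0.2] w 14.2
tool shift cm [-0.05 -4.33  0.11]
```

View pics/w3.png

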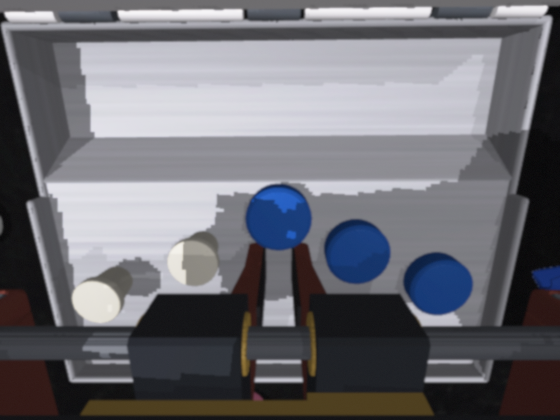

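The cap at (279,217) is cradled by both tips and clear of its neighbours. I'll push on over the edge.

arm_command([
  [[0, -1, 0], 0],
  [[0, -1, 0], 0],
  [[0, -1, 0], 0],
  [[0, -1, 0], 0],
  [[0, -0.6, 0], 0],
  [[0, 0, 0], 0],
  [[0, 0, 0], 0],
])

```text
t: 5.25
ee_pos: [578.2, -9.1, 38.7]
orientation: [-2.359, 2.06, 0.004]
ft_force: [-0.8, -1.1, 1.1]
width: 13.9
```

```bash
python3 -c "
from h import *
st(-95,-40.8,100)
from workcell import *
cv2.imwrite('pics/w4.png',get_image('wrist')[:,:,::-1])"
```

```text
t 5.25 rel [5.4 1.1] z 38.7 yawerr(turn needed) -0.46 F [-0.8 -1.1  1.1] w 13.9
tool shift cm [ 4.22  9.97 -6.22]
```

View pics/w4.png

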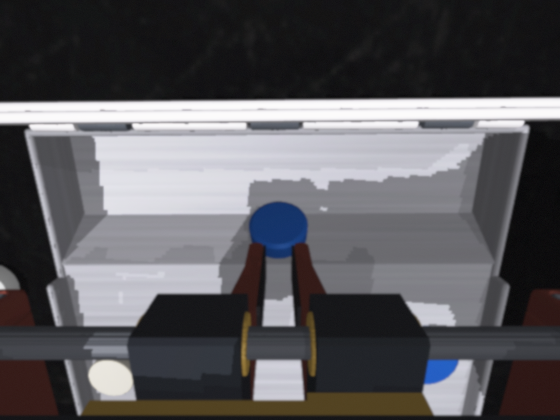

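The cap now lies on the chute against the tips (279,228). I'll back off slightly and see whether it slides down.

arm_command([
  [[0, 0.5, 0], 0],
  [[0, 0.5, 0], 0],
  [[0, 0, 0], 0],
  [[0, 0, 0], 0],
])

```text
t: 5.7
ee_pos: [565.5, -10.7, 38.4]
orientation: [-2.36, 2.061, 0.006]
ft_force: [0.9, 0.6, 0.1]
width: 13.7
```

```bash
python3 -c "
from h import *
st(-95,-40.8,100)
from workcell import *
cv2.imwrite('pics/w5.png',get_image('wrist')[:,:,::-1])"
```

```text
t 5.7 rel [-7.4  1.3] z 38.4 yawerr(turn needed) -0.47 F [0.9 0.6 0.1] w 13.7
tool shift cm [ 4.23  8.71 -6.23]
```

View pics/w5.png

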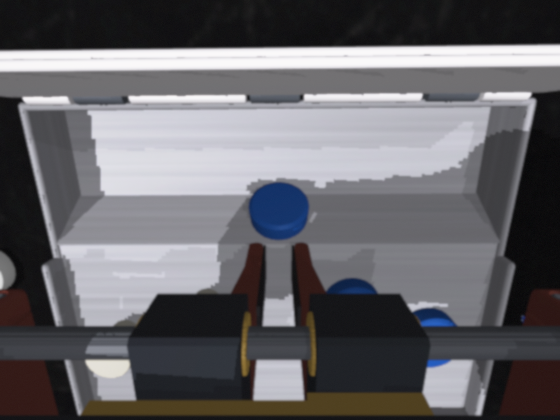

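The cap is leaning on the chute at (279,210) with its lower rim on the floor. I'll push a bit further so that it slides or tips flat.

arm_command([
  [[0, -0.7, 0], 0],
  [[0, -0.7, 0], 0],
  [[0, -0.7, 0], 0],
  [[0, -0.5, 0], 0],
  [[0, 0, 0], 0],
])

```text
t: 6.25
ee_pos: [595.4, -6.9, 39.3]
orientation: [-2.358, 2.06, 0.003]
ft_force: [-0.3, 0.5, -0.3]
width: 14.1
```

```bash
python3 -c "
from h import *
st(-95,-40.8,100)
from workcell import *
cv2.imwrite('pics/w6.png',get_image('wrist')[:,:,::-1])
cv2.imwrite('pics/s6.png',cv2.resize(get_image('side')[130:260,195:335,::-1],None,fx=4.5,fy=4.5,interpolation=cv2.INTER_CUBIC))"
```

```text
t 6.25 rel [22.8  0.8] z 39.3 yawerr(turn needed) -0.47 F [-0.3  0.5 -0.3] w 14.1
tool shift cm [ 4.21 11.7  -6.18]
```

View pics/w6.png

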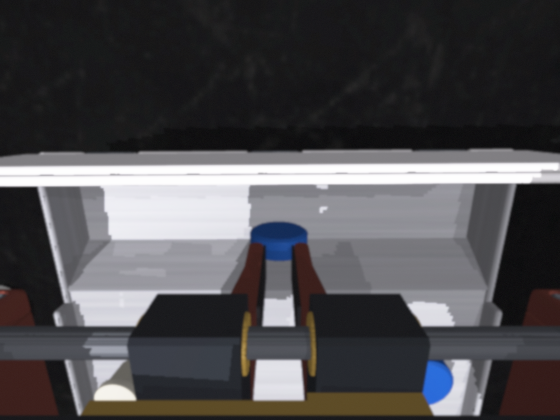

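View pics/s6.png

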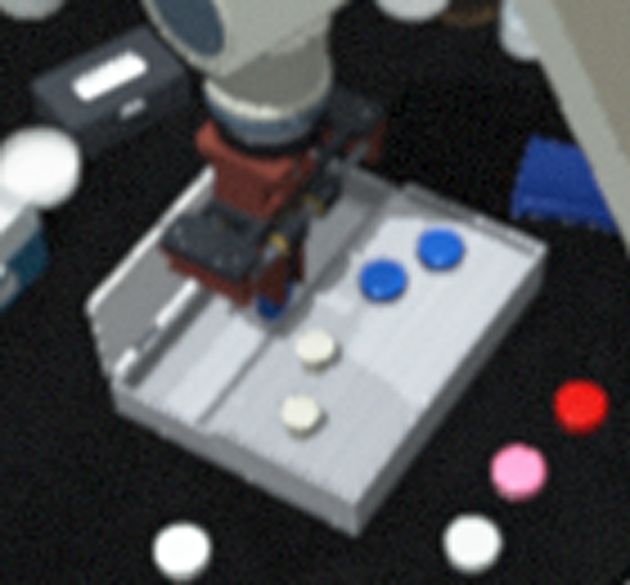

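arm_command([
  [[0, 0, -2], 0],
  [[0, 1, -3], 0],
  [[0.7, 2.5, -3], 0],
  [[1.2, 2.5, -1], 0],
  [[1.2, 2.5, 0], 0],
  [[1.0, 1.5, 0], 0],
  [[0, 0, 0], 0],
])

```text
t: 7.05
ee_pos: [494.2, -63.0, 129.5]
orientation: [-2.363, 2.061, 0.011]
ft_force: [-0.4, 0.1, 0.3]
width: 14.1
```

```bash
python3 -c "
from h import *
st(-78,-40.8,38)
from workcell import *
cv2.imwrite('pics/w7.png',get_image('wrist')[:,:,::-1])"
```

```text
t 7.05 rel [-85.4 -40.2] z 129.5 yawerr(turn needed) -0.39 F [-0.4  0.1  0.3] w 14.1
tool shift cm [ 0.14 -0.74  9.15]
```

View pics/w7.png

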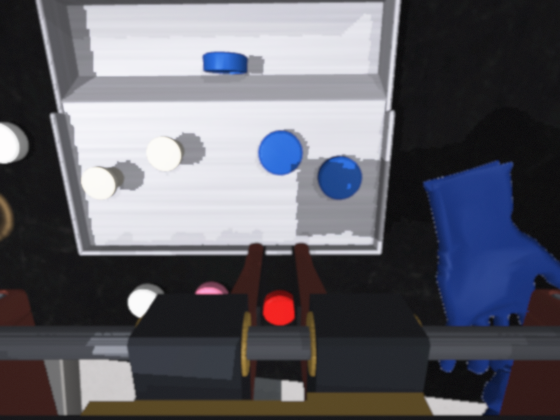

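The first cap now stands on edge at the chute foot (225,62) and has to be tipped flat. I'll do that after the others, and push those faster so they shoot clear of the chute.

arm_command([
  [[0.1, -0.5, 2], 0],
  [[0, 0, 2.5], 0],
  [[0, 0, 2.5], 0],
  [[0, 0, 1.2], 0],
  [[0, 0, 0.5], 0],
  [[0, 0, 0.3], 0],
  [[0, 0, 0.1], 0],
  [[0, 0, 0], 0],
])

```text
t: 7.9
ee_pos: [508.2, -60.7, 35.6]
orientation: [-2.36, 2.058, 0.003]
ft_force: [0.3, -0.7, -0.4]
width: 14.3
```

```bash
python3 -c "
from h import *
st(-78,-40.8,38)
from workcell import *
cv2.imwrite('pics/w8.png',get_image('wrist')[:,:,::-1])"
```

```text
t 7.9 rel [-71.2 -39.9] z 35.6 yawerr(turn needed) -0.36 F [ 0.3 -0.7 -0.4] w 14.3
tool shift cm [ 0.09  0.67 -0.25]
```

View pics/w8.png

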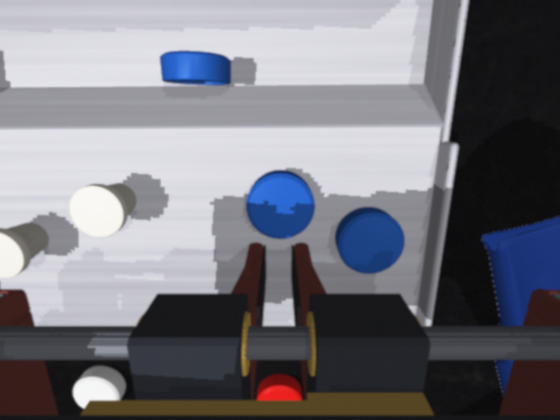

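Well aligned (cap at 280, tips centred at 278). Now the brisk push.

arm_command([
  [[0, 0, -0.3], 0],
  [[0, -1, 0], 0],
  [[0, -2.5, 0], 0],
  [[0, -3, 0], 0],
  [[0, 0, 0], 0],
  [[0, 0, 0], 0],
  [[0, 0, 0], 0],
])

```text
t: 8.65
ee_pos: [578.2, -51.7, 43.3]
orientation: [-2.357, 2.056, -0.005]
ft_force: [0.4, 0.8, 0.5]
width: 14.1
```

```bash
python3 -c "
from h import *
st(-78,-40.8,38)
from workcell import *
cv2.imwrite('pics/w9.png',get_image('wrist')[:,:,::-1])"
```

```text
t 8.65 rel [ -0.7 -41. ] z 43.3 yawerr(turn needed) -0.41 F [0.4 0.8 0.5] w 14.1
tool shift cm [0.03 7.74 0.43]
```

View pics/w9.png

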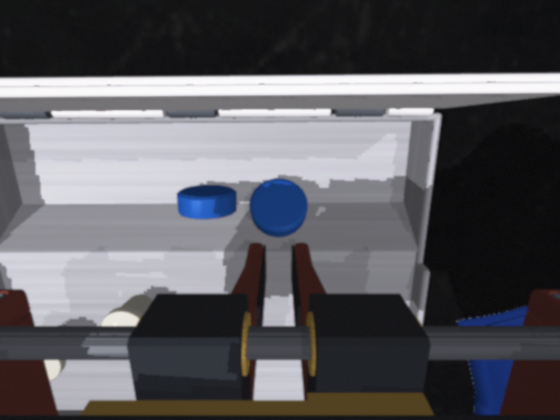

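The second cap lies on or at the foot of the chute (278,207). I'll do the third cap next, then flatten them.

arm_command([
  [[0, 0, -2], 0],
  [[0, 1, -2], 0],
  [[1, 2.5, -1], 0],
  [[1.2, 2.5, 0], 0],
  [[1.2, 2.2, 0], 0],
  [[0.8, 1, 0], 0],
  [[0, 0, 0], 0],
])

```text
t: 9.4
ee_pos: [483.3, -107.4, 93.3]
orientation: [-2.358, 2.059, 0.002]
ft_force: [0.4, 0.4, 0.1]
width: 14.3
```

```bash
python3 -c "
from h import *
st(-96,-86.9,38)
from workcell import *
cv2.imwrite('pics/w10.png',get_image('wrist')[:,:,::-1])"
```

```text
t 9.4 rel [-102.5  -82.6] z 93.3 yawerr(turn needed) -0.44 F [0.4 0.4 0.1] w 14.3
tool shift cm [ 0.47 -0.61  5.53]
```

View pics/w10.png

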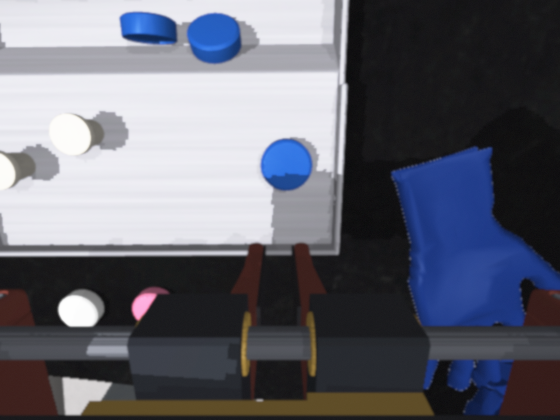

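arm_command([
  [[0.4, -0.3, 1.5], 0],
  [[0.1, 0, 2], 0],
  [[0, 0, 1.2], 0],
  [[0, 0, 0.5], 0],
  [[0, 0, 0], 0],
  [[0, 0, 0], 0],
])

```text
t: 10.05
ee_pos: [493.4, -109.9, 40.0]
orientation: [-2.357, 2.055, -0.004]
ft_force: [0.2, -1.1, -0.5]
width: 13.5
```

```bash
python3 -c "
from h import *
st(-96,-86.9,38)
from workcell import *
cv2.imwrite('pics/w11.png',get_image('wrist')[:,:,::-1])"
```

```text
t 10.05 rel [-92.9 -86.6] z 40.0 yawerr(turn needed) -0.36 F [ 0.2 -1.1 -0.5] w 13.5
tool shift cm [0.04 0.31 0.19]
```

View pics/w11.png

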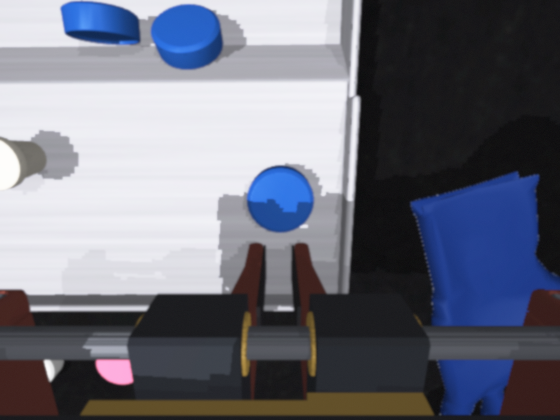

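arm_command([
  [[0, 0, 0.2], 0],
  [[0, -1.5, 0.1], 0],
  [[0, -3, 0.1], 0],
  [[0, -4.3, 0.1], 0],
  [[0, 0, 0], 0],
  [[0, 0, 0], 0],
  [[0, 0, 0], 0],
])

```text
t: 10.8
ee_pos: [583.2, -97.5, 38.7]
orientation: [-2.356, 2.055, -0.008]
ft_force: [0.1, -0.1, -0.3]
width: 13.8
```

```bash
python3 -c "
from h import *
st(-96,-86.9,38)
from workcell import *
cv2.imwrite('pics/w12.png',get_image('wrist')[:,:,::-1])"
```

```text
t 10.8 rel [ -2.3 -87.1] z 38.7 yawerr(turn needed) -0.4 F [ 0.1 -0.1 -0.3] w 13.8
tool shift cm [ 0.04  9.37 -0.07]
```

View pics/w12.png

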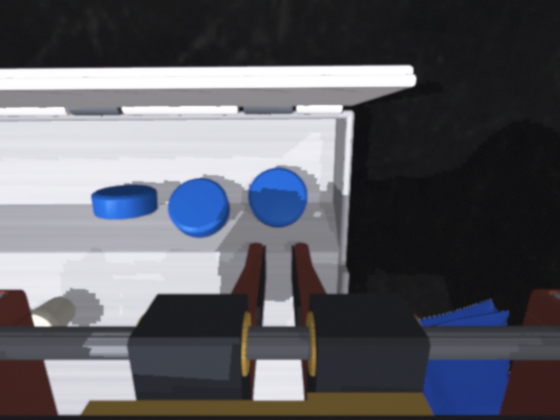

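All three are over the edge but leaning on the chute or standing at (278,197), (198,207) and (124,201). I'll tip each forward onto the floor by pushing its upper rim on across, starting with the third.

arm_command([
  [[0, -0.8, 0.2], 0],
  [[0, -0.8, 0.3], 0],
  [[0, -0.8, 0.3], 0],
  [[0, -0.8, 0.2], 0],
  [[0, -0.5, 0], 0],
  [[0, 0, 0], 0],
])

```text
t: 11.45
ee_pos: [615.0, -93.4, 30.3]
orientation: [-2.361, 2.062, 0.007]
ft_force: [-0.0, -0.3, -0.1]
width: 13.9
```

```bash
python3 -c "
from h import *
st(40,-86.9,34)
from workcell import *
cv2.imwrite('pics/w13.png',get_image('wrist')[:,:,::-1])"
```

```text
t 11.45 rel [ 29.8 -87.6] z 30.3 yawerr(turn needed) -0.46 F [-0.  -0.3 -0.1] w 13.9
tool shift cm [-0.08 -1.02 -0.36]
```

View pics/w13.png

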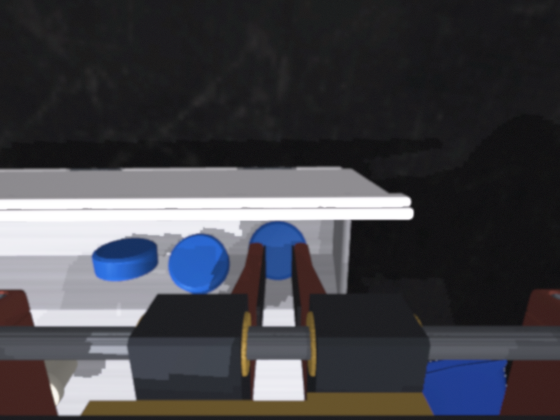

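arm_command([
  [[0, 0, -1.5], 0],
  [[0, 0.5, -2], 0],
  [[-1.2, 1.5, -2], 0],
  [[-1.8, 2, -1], 0],
  [[-1.6, 1.5, 0], 0],
  [[0, 0, 0], 0],
])

```text
t: 12.1
ee_pos: [551.9, -55.1, 101.4]
orientation: [-2.359, 2.063, 0.006]
ft_force: [-0.5, -0.8, -0.2]
width: 14.0
```

```bash
python3 -c "
from h import *
st(-8,-41,40)
from workcell import *
im=get_image('wrist')[:,:,::-1]
cv2.imwrite('pics/w14.png',cv2.resize(im[80:300,40:450],None,fx=1.9,fy=1.9,interpolation=cv2.INTER_CUBIC))"
```

```text
t 12.1 rel [-27.2 -40.6] z 101.4 yawerr(turn needed) -0.52 F [-0.5 -0.8 -0.2] w 14.0
tool shift cm [ 0.07 -1.9   6.15]
```

View pics/w14.png

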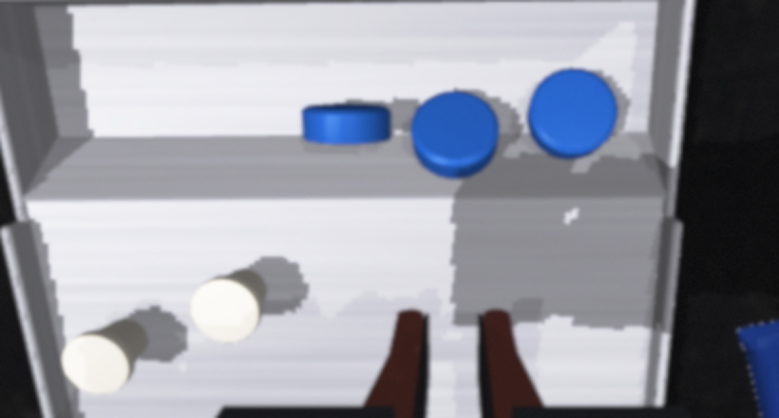

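The third is flat on the floor (572,112). The second leans on the chute (455,132) and the first stands on edge (346,123). Push the second the same way.

arm_command([
  [[0, -0.5, 1.5], 0],
  [[0, -0.5, 2], 0],
  [[0, -0.5, 1.5], 0],
  [[0, -0.2, 0.8], 0],
  [[0, 0, 0.1], 0],
  [[0, 0, 0], 0],
])

```text
t: 12.75
ee_pos: [577.0, -55.5, 38.3]
orientation: [-2.355, 2.062, -0.002]
ft_force: [-0.7, -0.7, 0.1]
width: 14.1
```

```bash
python3 -c "
from h import *
st(25,-41,30)"
```

```text
t 12.75 rel [ -2.4 -44.6] z 38.3 yawerr(turn needed) -0.61 F [-0.7 -0.7  0.1] w 14.1
tool shift cm [-0.39 -2.73  0.86]
```

arm_command([
  [[-0.3, -0.8, 0.2], 0],
  [[0, -0.8, 0.3], 0],
  [[0, -0.8, 0.3], 0],
  [[0, -0.8, 0.2], 0],
  [[0, -0.5, 0], 0],
  [[0, 0, 0], 0],
])

```text
t: 13.35
ee_pos: [618.5, -47.1, 29.7]
orientation: [-2.354, 2.061, -0.007]
ft_force: [-0.9, 0.2, 0.3]
width: 14.3
```

```bash
python3 -c "
from h import *
st(40,-41,34)
from workcell import *
cv2.imwrite('pics/w15.png',get_image('wrist')[:,:,::-1])"
```

```text
t 13.35 rel [ 39.9 -42.2] z 29.7 yawerr(turn needed) -0.62 F [-0.9  0.2  0.3] w 14.3
tool shift cm [-0.13 -0.02 -0.43]
```

View pics/w15.png

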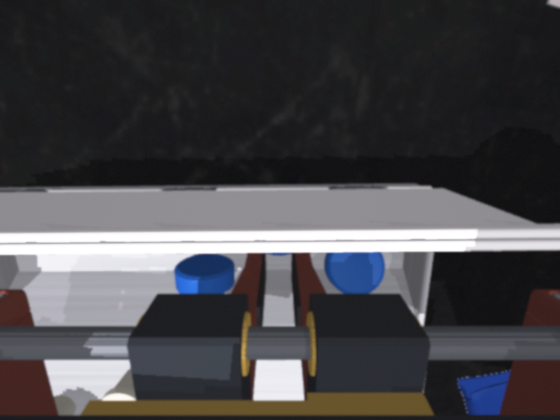

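arm_command([
  [[0, 1, -1], 0],
  [[0, 1, -2], 0],
  [[-1, 1.5, -2], 0],
  [[-1.6, 1.5, -1], 0],
  [[-1.3, 1, 0], 0],
  [[0, 0, 0], 0],
])

```text
t: 14.0
ee_pos: [545.3, -16.7, 92.9]
orientation: [-2.354, 2.064, -0.003]
ft_force: [-0.3, 0.1, -0.1]
width: 14.2
```

```bash
python3 -c "
from h import *
st(-5,1.5,40)
from workcell import *
im=get_image('wrist')[:,:,::-1]
cv2.imwrite('pics/w16.png',cv2.resize(im[80:300,40:450],None,fx=1.9,fy=1.9,interpolation=cv2.INTER_CUBIC))"
```

```text
t 14.0 rel [-28.2  -1.7] z 92.9 yawerr(turn needed) -0.69 F [-0.3  0.1 -0.1] w 14.2
tool shift cm [-0.32 -2.26  5.31]
```

View pics/w16.png

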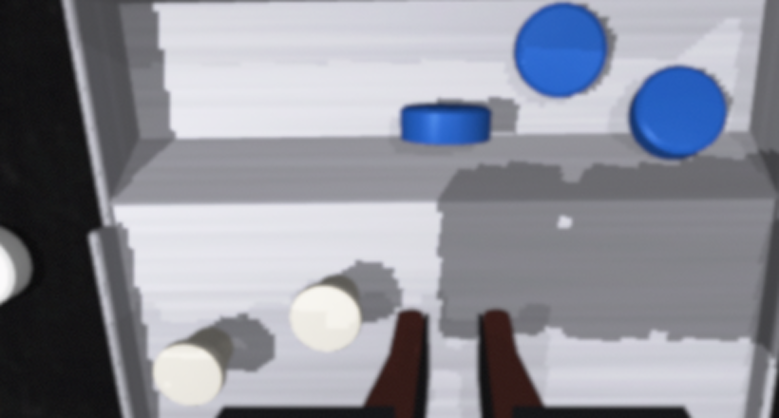

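The second is flat at the far wall (560,50). Now the standing first cap (446,123).

arm_command([
  [[-0.2, -0.4, 1.5], 0],
  [[0, -0.4, 2], 0],
  [[0, -0.2, 1.2], 0],
  [[0, -0.2, 0.4], 0],
  [[0, 0, 0], 0],
  [[0, 0, 0], 0],
])

```text
t: 14.65
ee_pos: [561.2, -14.2, 35.6]
orientation: [-2.353, 2.065, -0.003]
ft_force: [0.4, -1.0, 0.5]
width: 13.8
```

```bash
python3 -c "
from h import *
st(40,1.5,34)"
```

```text
t 14.65 rel [-12.1  -1.4] z 35.6 yawerr(turn needed) -0.73 F [ 0.4 -1.   0.5] w 13.8
tool shift cm [-0.36 -5.21  0.21]
```

arm_command([
  [[-0.3, -0.5, -0.1], -0.7],
  [[0, -1, 0], 0],
  [[0, -1, 0.1], 0],
  [[0, -1, 0.1], 0],
  [[0, -1, 0], 0],
  [[0, -0.5, 0], 0],
  [[0, 0, 0], 0],
])

```text
t: 15.35
ee_pos: [618.4, -3.3, 38.5]
orientation: [-2.364, 2.046, -0.013]
ft_force: [0.9, 0.1, 0.0]
width: 14.0
```

```bash
python3 -c "
from h import *
st(40,1.5,34)"
```

```text
t 15.35 rel [46.   1.1] z 38.5 yawerr(turn needed) 0.05 F [0.9 0.1 0. ] w 14.0
tool shift cm [-0.04  0.61  0.44]
```

arm_command([
  [[0, 1, -1], 0],
  [[0, 1, -2], 0],
  [[0.2, 1.5, -2], 0],
  [[0.8, 1.5, -2], 0],
  [[0.8, 1, 0], 0],
  [[0, 0, 0], 0],
])

```text
t: 15.95
ee_pos: [551.8, -31.0, 109.8]
orientation: [-2.368, 2.048, -0.005]
ft_force: [-0.3, -0.2, 0.7]
width: 14.0
```

```bash
python3 -c "
from h import *
st(0,-60,40)
from workcell import *
im=get_image('wrist')[:,:,::-1]
cv2.imwrite('pics/w17.png',cv2.resize(im[60:300,40:450],None,fx=1.9,fy=1.9,interpolation=cv2.INTER_CUBIC))"
```

```text
t 15.95 rel [-23.8 -16.8] z 109.8 yawerr(turn needed) 0.09 F [-0.3 -0.2  0.7] w 14.0
tool shift cm [ 4.36 -2.3   6.98]
```

View pics/w17.png

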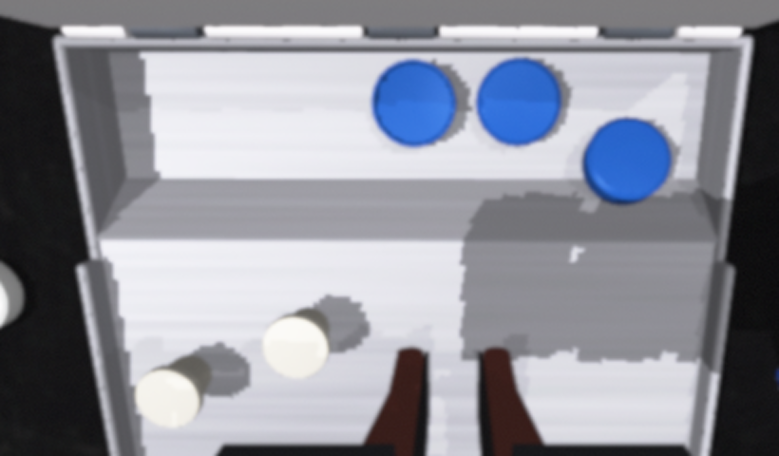

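The first and second are flat. The third's near rim still rides on the chute (627,160), so I'll nudge it forward with a lower path.

arm_command([
  [[1.6, -0.3, 1], 0],
  [[1.8, -0.3, 2], 0],
  [[1.8, -0.3, 2], 0],
  [[1.2, -0.3, 1.5], 0],
  [[0.3, 0, 0.5], 0],
  [[0, 0, 0], 0],
])

```text
t: 16.6
ee_pos: [578.2, -98.0, 34.2]
orientation: [-2.366, 2.047, 0.001]
ft_force: [-7.7, 8.1, 31.8]
width: 13.9
```

```bash
python3 -c "
from h import *
st(8,-87,36)"
```

```text
t 16.6 rel [ -7.3 -86.8] z 34.2 yawerr(turn needed) 0.07 F [-7.7  8.1 31.8] w 13.9
tool shift cm [ 0.02 -1.53 -0.17]
```

The tips are pressing on the deck (32 N). Lifting off at once.

arm_command([
  [[0, 0, -0.4], 0],
  [[0, 0, 0], 0],
])

```text
t: 16.8
ee_pos: [578.6, -98.3, 37.2]
orientation: [-2.366, 2.047, 0.002]
ft_force: [0.4, 1.0, -0.0]
width: 14.1
```

```bash
python3 -c "
from h import *
st(8,-87,38)"
```

```text
t 16.8 rel [ -6.9 -87.2] z 37.2 yawerr(turn needed) 0.06 F [ 0.4  1.  -0. ] w 14.1
tool shift cm [-0.02 -1.5  -0.07]
```

arm_command([
  [[0, -0.8, 0], 0],
  [[0, -0.8, 0], 0],
  [[0, -0.4, 0], 0],
  [[0, -0.5, 0.3], 0],
  [[0, -0.5, 0.4], 0],
  [[0, -0.5, 0.4], 0],
  [[0, -0.3, 0.2], 0],
  [[0, 0, 0], 0],
])

```text
t: 17.6
ee_pos: [619.5, -92.0, 20.6]
orientation: [-2.368, 2.047, 0.005]
ft_force: [0.6, 0.0, -0.1]
width: 13.9
```

```bash
python3 -c "
from h import *
st(35,-87,22)
from workcell import *
cv2.imwrite('pics/w18.png',get_image('wrist')[:,:,::-1])"
```

```text
t 17.6 rel [ 34.5 -86.8] z 20.6 yawerr(turn needed) 0.11 F [ 0.6  0.  -0.1] w 13.9
tool shift cm [ 0.02 -0.05 -0.14]
```

View pics/w18.png

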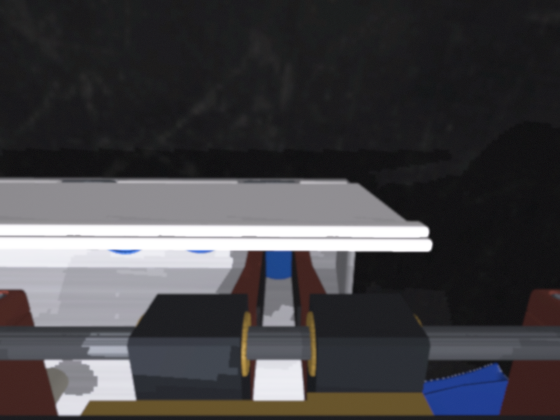

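arm_command([
  [[0, 0.8, -1.2], 0],
  [[0, 1, -2], 0],
  [[-1, 1.3, -2.5], 0],
  [[-1.8, 1, -2.5], 0],
  [[-1.8, 0.5, -1.5], 0],
  [[-1, 0, 0], 0],
  [[0, 0, 0], 0],
])

```text
t: 18.35
ee_pos: [559.0, -44.1, 125.0]
orientation: [-2.366, 2.05, 0.006]
ft_force: [0.8, -0.6, -0.7]
width: 13.9
```

```bash
python3 -c "
from h import *
st(125,-20,160)
for nm,p in (('black box',(305,90)),('box near edge',(305,104)),('ball',(271,95)),('boxlet',(223,100)),('stick',(342,113)),('beaker',(415,160))): print(nm,rel(onz('top',p,35)))
from workcell import *
im=get_image('wrist')[:,:,::-1]
cv2.imwrite('pics/w19.png',cv2.resize(im[60:300,40:450],None,fx=1.9,fy=1.9,interpolation=cv2.INTER_CUBIC))"
```

```text
t 18.35 rel [-18.6 -30.7] z 125.0 yawerr(turn needed) 0.0 F [ 0.8 -0.6 -0.7] w 13.9
tool shift cm [ -1.11 -14.38  -3.4 ]
black box [ 245.9 -103.6]
box near edge [208.5 -96.8]
ball [246.2 -14. ]
boxlet [252.  110.3]
stick [ 169.6 -187.4]
beaker [  16.8 -349.3]
```

View pics/w19.png

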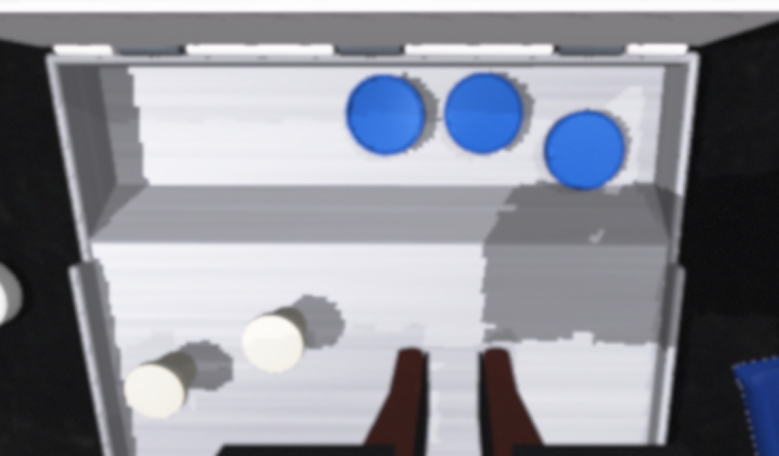

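All three caps now lie flat in the trough. Now over the lid to its back: rise first, then cross.

arm_command([
  [[0, 0, -2], 0],
  [[0, 0, -2], 0],
  [[-0.4, -1, -0.5], 0],
  [[-0.4, -2, 0], 0],
  [[-0.2, -2.5, 0], 0],
  [[0, -2.5, 0], 0],
  [[0, -2.5, 0], 0],
  [[0, -2, 0], 0],
  [[0, -1.2, 0], 0],
  [[0, 0, 0], 0],
])

```text
t: 19.4
ee_pos: [700.1, -17.0, 158.0]
orientation: [-2.369, 2.058, 0.02]
ft_force: [-0.7, 0.9, -0.1]
width: 13.9
```

```bash
python3 -c "
from h import *
st(122,-20,95)
from workcell import *
im=get_image('wrist')[:,:,::-1]
cv2.imwrite('pics/w20.png',im)
cv2.imwrite('pics/s20.png',cv2.resize(get_image('side')[100:260,180:340,::-1],None,fx=3.7,fy=3.7,interpolation=cv2.INTER_CUBIC))"
```

```text
t 19.4 rel [124.9 -24.1] z 158.0 yawerr(turn needed) -0.18 F [-0.7  0.9 -0.1] w 13.9
tool shift cm [-0.33  0.26  6.31]
```

View pics/w20.png

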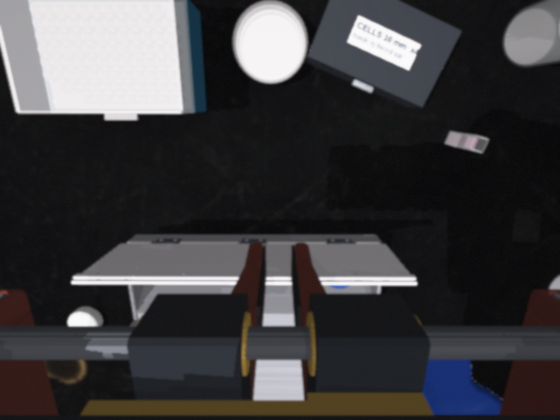

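View pics/s20.png

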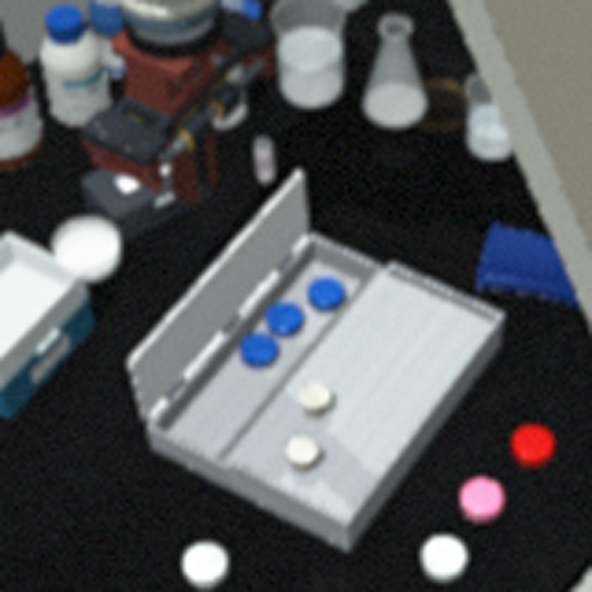

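Clear behind the lid. Descend behind it.

arm_command([
  [[0, 0, 1.5], 0],
  [[0, 0, 2], 0],
  [[0, 0, 1.5], 0],
  [[0, 0, 0.7], 0],
  [[0, 0, 0], 0],
  [[0, 0, 0], 0],
])

```text
t: 20.1
ee_pos: [693.7, -17.3, 94.9]
orientation: [2.37, -2.062, -0.028]
ft_force: [-0.2, -0.2, -0.8]
width: 13.9
```

```bash
python3 -c "
from h import *
st(95,-20,95)"
```

```text
t 20.1 rel [118.5 -23.4] z 94.9 yawerr(turn needed) -0.26 F [-0.2 -0.2 -0.8] w 13.9
tool shift cm [-0.33  2.35  0.02]
```

arm_command([
  [[0, 0.7, 0], 0],
  [[0, 1, 0], 0],
  [[0, 1, 0], 0],
  [[0, 1, 0], 0],
  [[0, 1, 0], 0],
  [[0, 0.7, 0], 0],
  [[0, 0, 0], 0],
])

```text
t: 20.8
ee_pos: [636.5, -25.6, 98.7]
orientation: [-2.368, 2.06, 0.021]
ft_force: [0.2, 1.2, -0.4]
width: 14.0
```

```bash
python3 -c "
from h import *
st(40,-20,70)
from workcell import *
im=get_image('wrist')[:,:,::-1]
cv2.imwrite('pics/w21.png',im)
cv2.imwrite('pics/s21.png',cv2.resize(get_image('side')[100:260,180:340,::-1],None,fx=3.7,fy=3.7,interpolation=cv2.INTER_CUBIC))"
```

```text
t 20.8 rel [ 60.7 -23.5] z 98.7 yawerr(turn needed) -0.26 F [ 0.2  1.2 -0.4] w 14.0
tool shift cm [-0.31  2.05  2.89]
```

View pics/s21.png

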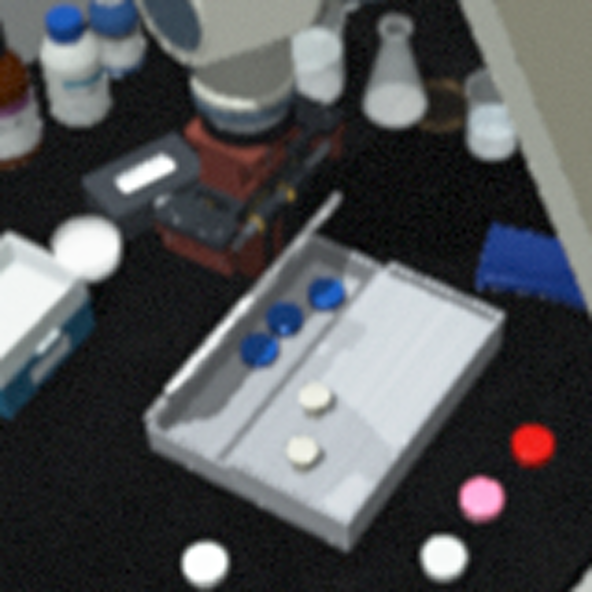

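The lid is following, now about 65°. Continue along the arc, back and down.

arm_command([
  [[0, 0.8, 0.4], 0],
  [[0, 0.8, 0.7], 0],
  [[0, 0.6, 0.9], 0],
  [[0, 0.4, 1], 0],
  [[0, 0.2, 0.6], 0],
  [[0, 0, 0], 0],
])

```text
t: 21.5
ee_pos: [606.9, -29.2, 58.8]
orientation: [-2.368, 2.06, 0.022]
ft_force: [0.1, -0.2, 0.4]
width: 13.7
```

```bash
python3 -c "
from h import *
st(30,-20,50)
from workcell import *
im=get_image('wrist')[:,:,::-1]
cv2.imwrite('pics/w22.png',im)
cv2.imwrite('pics/s22.png',cv2.resize(get_image('side')[100:260,180:340,::-1],None,fx=3.7,fy=3.7,interpolation=cv2.INTER_CUBIC))"
```

```text
t 21.5 rel [ 31.  -22.8] z 58.8 yawerr(turn needed) -0.24 F [ 0.1 -0.2  0.4] w 13.7
tool shift cm [-0.27  0.09  0.88]
```

View pics/s22.png

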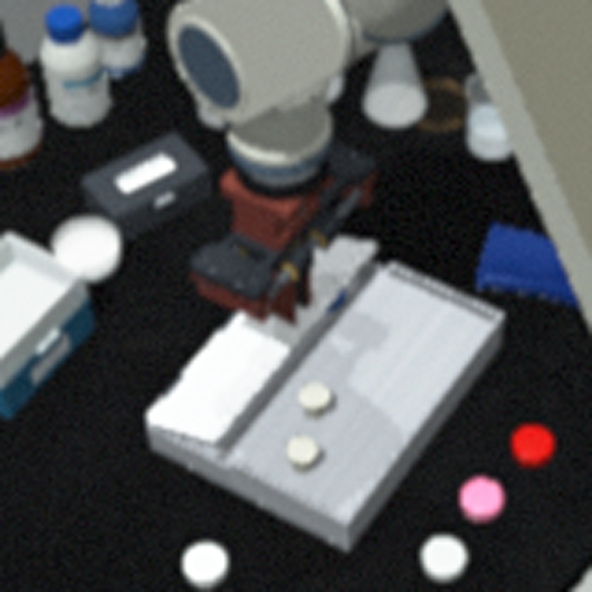

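Nearly shut. Press it down gently to about z = 39.

arm_command([
  [[0, 0.2, 0.6], 0],
  [[0, 0.1, 0.6], 0],
  [[0, 0, 0.4], 0],
  [[0, 0, 0.2], 0],
  [[0, 0, 0.2], 0],
  [[0, 0, 0], 0],
])

```text
t: 22.2
ee_pos: [605.8, -29.4, 39.4]
orientation: [-2.367, 2.059, 0.018]
ft_force: [-1.2, -0.2, 4.5]
width: 14.4
```

```bash
python3 -c "
from h import *
st(30,-20,39)"
```

```text
t 22.2 rel [ 29.8 -22.9] z 39.4 yawerr(turn needed) -0.23 F [-1.2 -0.2  4.5] w 14.4
tool shift cm [-0.29 -0.01  0.04]
```

Contact at z = 39.4 with 4.5 N, which matches the shut height. One more small press, then up and away to look.

arm_command([
  [[0, 0, 0.2], 0],
  [[0, 0, 0.1], 0],
  [[0, 0, 0], 0],
])

```text
t: 22.5
ee_pos: [606.0, -29.4, 39.9]
orientation: [-2.367, 2.059, 0.017]
ft_force: [1.0, 1.1, 0.3]
width: 14.0
```

arm_command([
  [[0, 0, -1], 0],
  [[0, 0, -2], 0],
  [[0, 0.5, -3], 0],
  [[0, 2, -3], 0],
  [[0, 3, -3], 0],
  [[0, 3, -2], 0],
  [[0, 2, 0], 0],
  [[0, 1, 0], 0],
  [[0, 0, 0], 0],
])

```text
t: 23.4
ee_pos: [491.6, -47.4, 189.3]
orientation: [-2.365, 2.056, 0.009]
ft_force: [0.0, -0.0, 0.1]
width: 13.8
```

```bash
python3 -c "
from h import *
st()
from workcell import *
im=get_image('wrist')[:,:,::-1]
cv2.imwrite('pics/w23.png',im)
s=get_image('side')[:,:,::-1];t=get_image('top')[:,:,::-1]
cv2.imwrite('pics/t23.png',t);cv2.imwrite('pics/s23.png',cv2.resize(s[130:260,195:335],None,fx=4.5,fy=4.5,interpolation=cv2.INTER_CUBIC))"
```

```text
t 23.4 rel [-85.8 -24.4] z 189.3 yawerr(turn needed) -0.19 F [ 0.  -0.   0.1] w 13.8
```

View pics/w23.png

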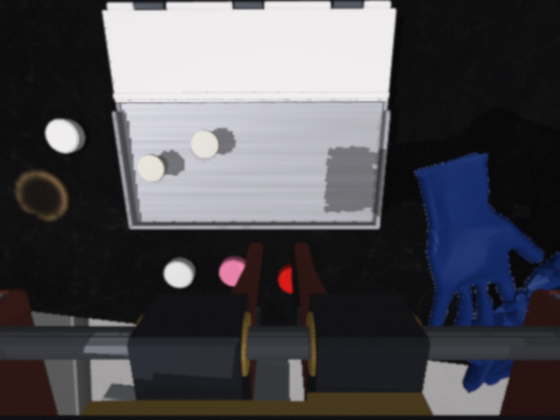

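View pics/s23.png

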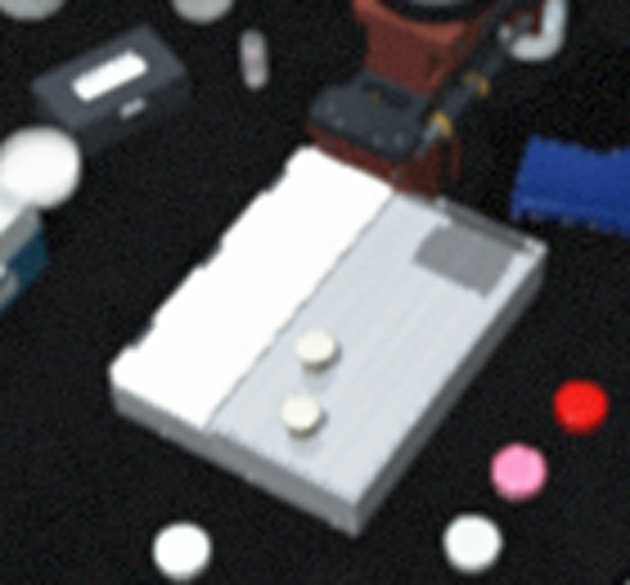

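View pics/t23.png

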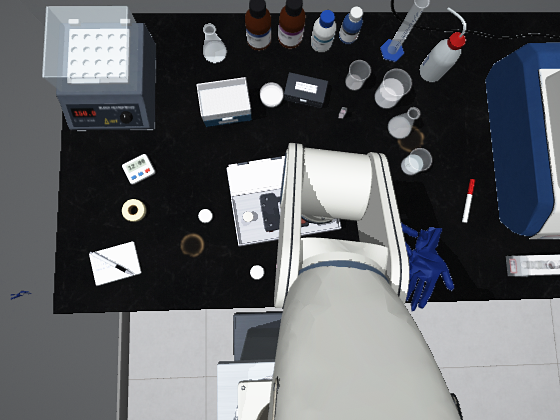

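```bash
python3 -c "
from h import *
from workcell import *
o=get_obs()
for z in (39,45):
  print(z,[rel(wonz(o,p,z)) for p in ((116,96),(391,98))])
W=[rel(wonz(o,p,58)) for p in ((152,168),(204,144))];print('stoppers',W,'start [-56.5 95.3] [-34.9 42.8]')
S=lambda x,y:(195+(x+.5)/4.5-.5,130+(y+.5)/4.5-.5)
for p in ((207,428),(392,186)):print([ (z,rel(onz('side',S(*p),z))) for z in (39,45)])
"
```

```text
39 [array([  8.6, 125.6]), array([   6.1, -127.8])]
45 [array([  8.4, 122.6]), array([   5.9, -125.9])]
stoppers [array([-55. ,  92.4]), array([-33.3,  42.7])] start [-56.5 95.3] [-34.9 42.8]
[(39, array([ -3.2, 131.7])), (45, array([ -6. , 134.9]))]
[(39, array([   5. , -119.3])), (45, array([   2.2, -114.8]))]
```

The lid's apparent width is 253 mm assuming z = 39 (true 252) and 248 mm assuming 45, so it is shut. The stoppers are within 3 mm of their start. Timer (138,168), tape (133,210) and beaker (415,160) are at their starting pixels. Handing in.

```bash
python3 -c "
from workcell import *
print(close_job()); print(get_obs()['t'])"
```

```text
the job is handed in; nothing more can be done
None
the job is handed in; nothing more can be done
```

I swept all three blue caps over the deck's far edge into the trough and pushed the lid shut from behind. I handed the job in at about 23.6 s of the 51 s allowed.

**Caps:** Each was pushed with the fingertips 14 mm apart and not picked up. All three first came to rest leaning on the chute or standing on edge, so I pushed them on across the trough. The last view before closing the lid showed all three lying flat.

**Lid:** The fingertips met it at z = 39.4 mm with 4.5 N, against a shut top of 39 mm. Afterwards its apparent width was 253 mm at that height (252 mm expected).

**Stoppers and bystanders:** Both stoppers stand within about 3 mm of where they were. The timer, tape roll and beaker show at the same pixels as at the start. The arm is clear of everything.

**What went wrong or disagreed:**
- The fingertips once pressed on the deck with 32 N while I was lowering them. I lifted off at once.
- The top and side views together read heights about 5 mm low on the tray rim and lid edge, so I worked from the wrist camera and contact heights instead.
- In the last check the lid's free edge came out between 3 mm short of and 9 mm past its expected position, depending on the view and the corner. I judged it shut from the contact height and the width.

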